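# Third hand: press a plaster bracket against the sprung stop

### The job

Take the stepped plaster bracket out of its tray, stand it upright on the bed of the pressing jig and push it with its flat back square against the middle of the sprung plate, until the plate has gone back about half of its 24 mm travel; never push the plate all the way to the rear block. Finish while still holding it there with that steady push, so that a colleague can pin it; only the bracket may press the plate, and the other two casts and the steel cup stay where they are.

Things in the scene. Friction and masses are not known exactly. Their poses are not given: they have to be found in the camera images.
- bracket: the stepped plaster bracket, the only stair-shaped cast in the tray, 0.15-0.31 kg. Origin: centre of underside, z up. Flat sides at y = -22 and +22 mm. Flat upright back at x = +28. The front (-x) steps back going up: x from -28 below 35 mm height, from -16 up to 65, from -4 up to 95 (the top). Grip the sides near the top, at x about +12, above the tray walls.
- bracket_back (a point): centre of the bracket's flat back face, 47.5 mm above its underside; axes as the bracket
- tray: wooden tray, 130 mm (its x) by 300 mm (its y), walls 5 mm thick and 40 mm high over the table, floor 5 mm thick, two partitions making three compartments in a row along its y, 95 mm apart; one plaster cast stands in each. Origin: centre of its underside. Fixed to the table.
- jig: pressing jig fixed to the table. Plywood bed, top 12 mm above the table, x -90 to +110 mm, 130 wide (y); origin at table level on the centre line. A wooden rear block, 110 wide, x 58 to 90, top at 77 mm, crosses the bed. Before it a narrow sprung plate faces -x, the bed's open end. Push along the jig's +x.
- plate_face (a point): centre of the front face of the sprung plate, moves with it. At rest it is at x = 20 mm, y = 0, z = 56 mm in the jig's frame. The plate is 34 mm wide (y), 14 mm thick and 85 mm tall, reaching from 13.5 to 98.5 mm above the table. Axes as the jig.
- plate (a joint): how far the plate has been pushed back along the jig's +x, m: 0 at rest, 0.024 when it strikes the rear block (the visible gap between plate and block is 24 mm at rest, 12 mm half way). Two springs push it back with 900 N per m in all: about 11 N half way.
- baluster: small turned plaster baluster in the tray, 48 mm across, 90 mm tall; origin under its centre. Leave alone.
- finial: plaster finial in the tray: 46 mm square foot with a ball on a neck, 87 mm tall; origin under its centre. Leave alone.
- screw_cup: dark steel cup, 56 mm across, 50 mm tall; origin under its centre. Leave alone.
Not all that is in view belongs to the job. Leave any purple look-alike of the bracket alone. Several things have the shape of the jig; the one meant has the colours described above.

How it is judged:
By the outcome, as a careful person would: the job done as asked, in the order asked, and still so for the second after the job is handed in, while the arm keeps its last pose, push and grip.
It also fails if it takes over 48 s, if anything falls off the work surface, if the arm or the gripper's body presses on something with over 40 N, if the wrist force passes 120 N, or if a joint passes its speed limit or range.

### The arm

A 6-joint arm with a two-finger parallel gripper is mounted at the origin on the work surface. World frame = base frame: x ahead of the robot, y to its left, z up, the work surface at z = 0. Lengths are in m, angles in rad, forces in N, time in s.
With the tool pointing down it reaches from about 0.325 to 0.925 m from the base axis. Payload 3.1 kg.
Tool frame: the origin (TCP) lies at the very end of the fingers, on their centre line; the grasp point (between the pads) lies 19 mm behind it (env.pinch_z is the distance from the TCP to the grasp point, in m); z points along the fingers, y is the direction in which the jaws open and shut (so a half turn about z gives the same grasp; the last joint's range is limited). The gripper opens to 85 mm and grips with 20 to 120 N. Pads are 22 mm wide; open, the fingers measure 114 mm over their backs; the gripper's body (76 mm by 85 mm) begins 54 mm behind the grasp point. The pads swing forward as they close: fully open they stand 13 mm farther back than shut.
Start: joints at [0.999, 0.217, 1.613, -0, 1.311, -0.112], TCP at [0.277, 0.56, 0.231] pointing down, gripper open.
Joint ranges: [-2.75, 2.75], [-0.78, 2.1], [0.31, 2.55], [-1.13, 4.27], [0.13, 2.63], [-2.58, 2.58]. Speed limits (rad/s): [2.79, 2.79, 3.14, 3.14, 3.14, 3.14].

### API

Orientations are given as a rotation vector (axis times angle).
In Python, from workcell import env gives the robot as it stands. Calls block until the motion is done:
- env.goto(position, orientation): joint-space move of the TCP to a pose.
- env.line_to(position, ori=None, rate=0.15, stop_force=None): straight line of the TCP; ori=None keeps the orientation; rate is the mean speed in m/s. With stop_force (N) it stops when the force on the tool has changed by that much, and returns True; else False.
- env.move_joints(angles): joint-space move.
- env.open() and env.close(force=None): open the fingers fully, or close them until they stop; force is the grip in N (None keeps the last).
- env.dwell(seconds).
- env.ik(position, orientation): joint angles nearest the present ones, or None.
- env.get_state(): the state.
- env.camera(name): name is "scene" or "top"; returns (picture, depth): 400x640x3 uint8, red, green, blue; 400x640 float32, m along the optical axis (not along the pixel's ray), 0 where there is no reading.
- env.get_calibration(name): a dict with "vfov" (degrees; the focal length in pixels is half the picture's height over the tangent of half this angle, whatever the lens; pixels are square), "cx", "cy" (the principal point, pixels), "R" (3x3) and "t" (3): a world point X has camera coordinates R X + t. Camera axes: x right, y down, z forward; pixel columns grow to the right and rows downward; lengths in m; the calibration is good to about 2 mm. A picture is of the moment at which its call begins. get_calibration takes no time and is no camera call.
A pose or a line that the arm cannot do raises env.PlanningError and nothing moves.
- env.finish_job(): hands the job in, once; it reports no verdict.
The state is a dict: "time_s": time; "joints": joint angles; "dq": joint speeds; "joint_efforts": joint torques, N m; "tool_pos": TCP position; "tool_rot": TCP orientation; "force": force on the tool from outside, world axes, zero at the start; "moment": the same for the moment, N m; "width": opening from 0.0 (shut) to 1.0 (fully open).
Only numpy, scipy, OpenCV 4.12 (cv2) and the standard library are available. Lean on these libraries where they do the work, as an engineer would, in place of code of your own. Each camera call takes 0.05 s, during which the arm holds its last target.

## Working session

There is one attempt and no reset: what is moved stays moved. The work goes in short steps, each a Python script; the robot and the scene stay as the last script left them, time stands still between calls to the robot, and variables do not carry over. Pictures are saved under pics/ and viewed, and the job is handed in when it is done.

```bash
ls; mkdir -p pics; python3 - <<'E'
from workcell import env
import cv2,numpy as np
for n in("scene","top"):
    p,d=env.camera(n); cv2.imwrite(f"pics/{n}0.png",cv2.cvtColor(p,cv2.COLOR_RGB2BGR)); np.savez(f"/tmp/{n}0.npz",p=p,d=d)
    c=env.get_calibration(n); print(n,c['vfov'],c['cx'],c['cy'],np.round(c['R'],3).tolist(),np.round(c['t'],3), (d>0).mean(), [k for k in c])
s=env.get_state();print(s['time_s'],s['tool_pos'],s['tool_rot'],s['force'],env.pinch_z)
E
```

```text
pics
scene 55.49858268758635 318.2357145974958 193.02776005803057 [[-0.028, 1.0, -0.002], [0.648, 0.017, -0.762], [-0.761, -0.022, -0.648]] [ 0.128 -0.263  1.54 ] 0.99607421875 ['vfov', 'cx', 'cy', 'R', 't']
top 48.537009216032125 318.9165145444456 203.29523867285369 [[-0.028, -1.0, 0.006], [-0.986, 0.026, -0.166], [0.166, -0.011, -0.986]] [-0.112  0.52   1.252] 0.995609375 ['vfov', 'cx', 'cy', 'R', 't']
0.1 [0.27691056 0.55949422 0.23009633] [-0.71564421 -3.05822814  0.00319954] [0.44858076 0.92659305 0.7562375 ] 0.0187
```

View pics/scene0.png

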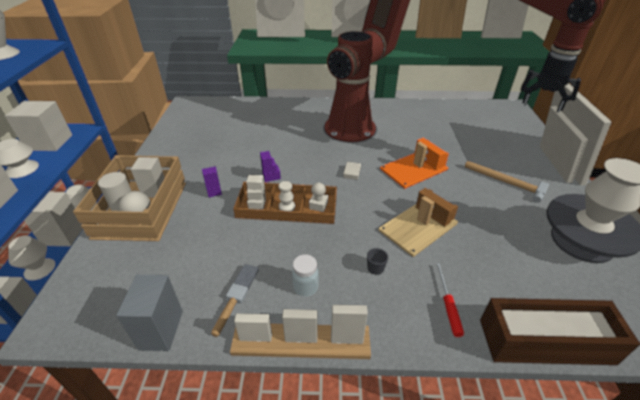

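View pics/top0.png

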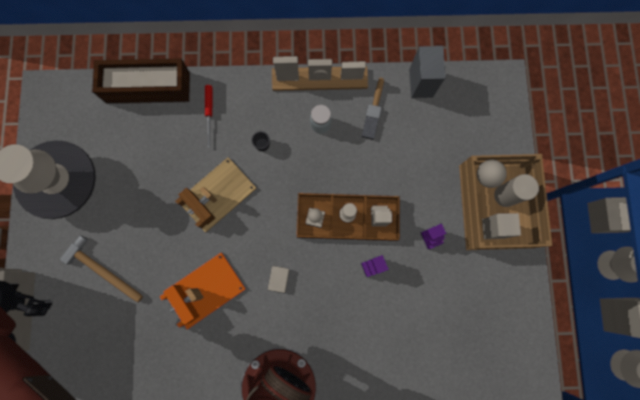

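The scene view shows the tray at about (287,202), with the stair-shaped cast at (255,192), the baluster at (286,195) and the finial at (318,195). There are purple look-alikes at (211,181) and (270,166). The jig candidates are the plywood one with a brown block at (420,220) and an orange one at (415,160). The plywood one and the white cast in the tray fit the description, so I'll confirm both in enlarged crops.

```bash
python3 - <<'E'
import cv2,numpy as np
s=np.load('/tmp/scene0.npz')['p'][...,::-1];t=np.load('/tmp/top0.npz')['p'][...,::-1]
R=lambda im,x,y,w,h:cv2.resize(np.ascontiguousarray(im[y:y+h,x:x+w]),(400,300),interpolation=cv2.INTER_CUBIC)
a=np.vstack([np.hstack([R(s,225,160,120,90),R(s,370,180,100,75)]),np.hstack([R(t,290,175,120,90),R(t,168,150,100,75)])])
cv2.imwrite('pics/crop0.png',a)
E
```

```text
(no output)
```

View pics/crop0.png

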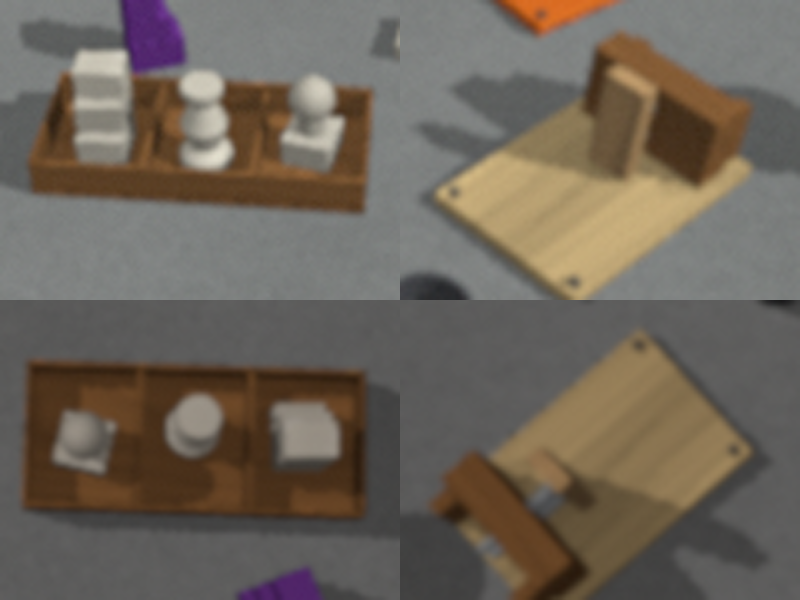

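The crops confirm both: the bracket is white and stepped, with its steps facing the scene camera, and the jig is plywood with a brown block and a narrow plate. Next I'll measure them from depth plus rays.

```bash
cat > h.py <<'E'
import numpy as np,cv2
from workcell import env
def cloud(n,p,d):
    c=env.get_calibration(n);f=200/np.tan(np.radians(c['vfov'])/2)
    v,u=np.mgrid[0:400,0:640]
    X=np.stack([(u-c['cx'])*d/f,(v-c['cy'])*d/f,d],-1)
    return (X-c['t'])@c['R']   # R^T (X-t)
def ray(n,uv,z):
    c=env.get_calibration(n);f=200/np.tan(np.radians(c['vfov'])/2)
    o=-c['R'].T@c['t'];out=[]
    for u,v in np.atleast_2d(uv):
        r=c['R'].T@np.array([(u-c['cx'])/f,(v-c['cy'])/f,1]);out.append(o+r*(z-o[2])/r[2])
    return np.array(out)
E
python3 - <<'E'
from h import *
np.set_printoptions(precision=4,suppress=True)
for n,bx,jx in(("scene",(225,160,345,230),(370,180,470,255)),("top",(290,185,410,250),(168,150,268,240))):
    z=np.load(f'/tmp/{n}0.npz');p,d=z['p'],z['d'];W=cloud(n,p,d)
    print(n,"table z",np.median(W[300:305,330:380,2]) if n=='scene' else np.median(W[300:330,400:450,2]))
    x0,y0,x1,y1=bx
    w=W[y0:y1,x0:x1].reshape(-1,3);rgb=p[y0:y1,x0:x1].reshape(-1,3).astype(int)
    white=(rgb.max(1)-rgb.min(1)<45)&(w[:,2]>.03)
    for lo,hi in((.09,.105),(.06,.075),(.03,.045)):
        m=white&(w[:,2]>lo)&(w[:,2]<hi);q=w[m]
        import scipy.cluster.hierarchy as H
        if m.sum()>5:
            l=H.fcluster(H.linkage(q[:,:2],'single'),.02,'distance')
            for k in set(l):
                c=q[l==k]
                if len(c)>8: print(lo,len(c),c.mean(0),c.min(0),c.max(0),cv2.minAreaRect(c[:,:2].astype('f4')))
    br=~white&(w[:,2]>.033)&(w[:,2]<.045)&(rgb[:,0]>rgb[:,2]*1.4);q=w[br];print("tray rim",len(q),cv2.minAreaRect(q[:,:2].astype('f4')))
    x0,y0,x1,y1=jx
    w=W[y0:y1,x0:x1].reshape(-1,3);rgb=p[y0:y1,x0:x1].reshape(-1,3).astype(int)
    wood=rgb[:,0]>rgb[:,2]*1.25
    for lo,hi in((.008,.016),(.073,.08),(.085,.105)):
        q=w[wood&(w[:,2]>lo)&(w[:,2]<hi)]
        if len(q)>5: print("jig",lo,len(q),q.mean(0),cv2.minAreaRect(q[:,:2].astype('f4')))
E
```

```text
scene table z -0.0013076185769441988
0.09 91 [ 0.4889 -0.2112  0.0935] [ 0.4708 -0.2296  0.0901] [ 0.5055 -0.1939  0.0967] ((0.4877036511898041, -0.2116878628730774), (0.03412420675158501, 0.03521417826414108), 5.259276390075684)
0.09 136 [ 0.4692 -0.303   0.0971] [ 0.4492 -0.3255  0.0901] [ 0.4837 -0.2819  0.101 ] ((0.4662516415119171, -0.30361756682395935), (0.04359491169452667, 0.034346628934144974), 88.89071655273438)
0.06 44 [ 0.4913 -0.1134  0.0688] [ 0.4741 -0.1331  0.061 ] [ 0.4982 -0.0945  0.0749] ((0.4883310794830322, -0.11191639304161072), (0.02034439891576767, 0.0398605540394783), 12.449267387390137)
0.06 53 [ 0.4968 -0.2096  0.0667] [ 0.4837 -0.2249  0.0605] [ 0.5054 -0.1952  0.0739] ((0.4953819215297699, -0.209308460354805), (0.01878555864095688, 0.029976578429341316), 11.004512786865234)
0.06 104 [ 0.4852 -0.3023  0.0677] [ 0.4567 -0.3267  0.0605] [ 0.4962 -0.2821  0.0749] ((0.4832000434398651, -0.29956626892089844), (0.03164147958159447, 0.05436313897371292), 27.224641799926758)
0.03 27 [ 0.5005 -0.2097  0.0377] [ 0.4885 -0.229   0.0302] [ 0.5061 -0.1937  0.045 ] ((0.
[... 4253 characters left out ...]
 0.0316] [ 0.41   -0.2549  0.0436] ((0.4084908962249756, -0.28501561284065247), (0.060312867164611816, 0.0008763173245824873), 87.88072967529297)
tray rim 282 ((0.47616904973983765, -0.21065464615821838), (0.29342547059059143, 0.12759369611740112), 85.86593627929688)
jig 0.008 1713 [0.5686 0.1634 0.0126] ((0.5589178204536438, 0.18124964833259583), (0.13231736421585083, 0.19991382956504822), 41.12028503417969)
jig 0.073 338 [0.5173 0.2288 0.0772] ((0.5286580324172974, 0.21538877487182617), (0.11007803678512573, 0.06819846481084824), 40.903751373291016)
jig 0.085 68 [0.5467 0.1925 0.0988] ((0.5473500490188599, 0.19319698214530945), (0.03414540737867355, 0.01378688681870699), 43.22394943237305)
```

The sizes all match: bracket top 44×32 mm at z 0.10, tray 298×131, bed 200×132, plate 34×14. I'll refine the yaws with a plane fit on the faces and check IK.

```bash
python3 - <<'E'
from h import *
from scipy.spatial.transform import Rotation as Ro
np.set_printoptions(precision=4,suppress=True)
z=np.load('/tmp/scene0.npz');W=cloud('scene',z['p'],z['d'])
def face(w,nd,c,lim,zr,half):
    nd=np.array([np.cos(nd),np.sin(nd)]);t=np.array([-nd[1],nd[0]])
    q=w.reshape(-1,3);a=(q[:,:2]-c)@nd;b=(q[:,:2]-c)@t
    m=(abs(a)<lim)&(abs(b)<half)&(q[:,2]>zr[0])&(q[:,2]<zr[1]);a,b=a[m],b[m]
    for _ in range(4):
        k=np.polyfit(b,a,1);r=a-np.polyval(k,b);g=abs(r)<max(2*r.std(),.001);a,b=a[g],b[g]
    print(len(a),'offset',k[1],'rotate deg',np.degrees(np.arctan(-k[0])),'rms',r.std())
th=np.radians(131.1);u=np.array([np.cos(th),np.sin(th)])
org=np.array([.5589,.1812])-.010*u
print('jig org',org,'plate face expected',org+.02*u)
face(W,th,org+.02*u,.006,(.025,.09),.015)
face(W,th,org+.058*u,.006,(.02,.07),.05)
tb=np.radians(178.5);v=np.array([np.cos(tb),np.sin(tb)]);c=np.array([.466,-.302])-.012*v
print('bracket org',c)
for x,zr in((-.028,(.012,.035)),(-.016,(.045,.066)),(-.004,(.075,.097))): face(W,tb,c+x*v,.006,zr,.02)
R0=Ro.from_rotvec(env.get_state()['tool_rot']);print(R0.as_matrix())
for nm,ang,P in(('pick',178.5,[.466,-.302,.05]),('place',131.1,[*(org-.01*u-.016*u),.06])):
  for fl in(0,180):
    R=Ro.from_euler('z',ang+fl,degrees=True)*Ro.from_euler('x',180,degrees=True)
    for h in(0,.12):print(nm,fl,env.ik(np.array(P)+[0,0,h],R.as_rotvec()))
E
```

```text
jig org [0.5655 0.1737] plate face expected [0.5523 0.1887]
153 offset -0.00010128505120606401 rotate deg -0.28197380054229026 rms 0.0011762632030446643
221 offset -0.00016988993224597144 rotate deg -0.13807140474041996 rms 0.0012029316976509413
bracket org [ 0.478  -0.3023]
57 offset 0.002207683489848634 rotate deg -0.664890146402892 rms 0.00100705148369413
61 offset 0.0020032190443121495 rotate deg 2.422434241462683 rms 0.0009190263675235237
71 offset 0.001767010095809178 rotate deg 1.1548110335541235 rms 0.0013939641814398978
[[-0.8962  0.4437 -0.0012]
 [ 0.4437  0.8962 -0.0018]
 [ 0.0003 -0.0022 -1.    ]]
pick 0 [-0.7014  0.2971  1.8948  0.      0.9497 -2.246 ]
pick 0 [-0.7014  0.1309  1.8333  0.      1.1774 -2.246 ]
pick 180 [-0.7014  0.2971  1.8948 -0.      0.9497  0.8956]
pick 180 [-0.7014  0.1309  1.8333 -0.      1.1774  0.8956]
place 0 [ 0.1421  0.3674  1.7766 -0.      0.9975 -0.5752]
place 0 [ 0.1421  0.2175  1.7128 -0.      1.2113 -0.5752]
place 180 [ 0.1421  0.3674  1.7766 -0.      0.9975  2.5664]
place 180 [ 0.1421  0.2175  1.7128 -0.      1.2113  2.5664]
```

```bash
python3 - <<'E'
from h import *
from scipy.spatial.transform import Rotation as Ro
np.set_printoptions(precision=4,suppress=True)
rv=(Ro.from_euler('z',178.8,degrees=True)*Ro.from_euler('x',180,degrees=True)).as_rotvec()
P=np.array([.465,-.302,.052])
env.goto(P+[0,0,.15],rv);print(env.get_state()['time_s'])
print(env.line_to(P+[0,0,.05],rate=.15))
print(env.line_to(P,rate=.08,stop_force=6))
env.close(70)
s=env.get_state();print(s['time_s'],s['tool_pos'],s['width'],s['force'])
for n in("scene","top"):
    p,d=env.camera(n); cv2.imwrite(f"pics/{n}1.png",cv2.cvtColor(p,cv2.COLOR_RGB2BGR)[120:260,190:440] if n=='scene' else cv2.cvtColor(p,cv2.COLOR_RGB2BGR)[150:300,270:470])
E
python3 -c "
import cv2
a=cv2.imread('pics/scene1.png');cv2.imwrite('pics/scene1b.png',cv2.resize(a,None,fx=3,fy=3))"
```

```text
3.1917
False
False
5.2417 [ 0.4655 -0.3025  0.0528] 0.5071131191888018 [-0.0886 -0.42    3.3357]
```

View pics/scene1b.png

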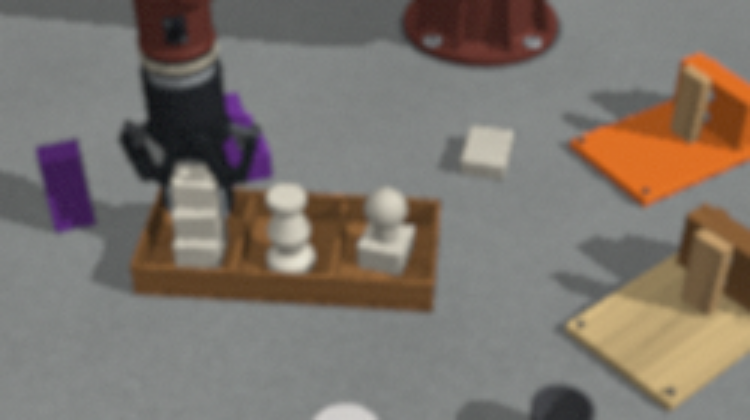

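The scene view shows the jaws on the bracket's sides near the top (crop about (195,200)), and the width matches 43 mm. Now I'll lift and carry it above the jig.

```bash
python3 - <<'E'
from h import *
from scipy.spatial.transform import Rotation as Ro
np.set_printoptions(precision=4,suppress=True)
s=env.get_state();p=s['tool_pos']
env.line_to([p[0],p[1],.21],rate=.15)
s=env.get_state();print(s['time_s'],s['width'],s['force'])
th=np.radians(131.0);u=np.array([np.cos(th),np.sin(th)])
rv=(Ro.from_euler('z',131,degrees=True)*Ro.from_euler('x',180,degrees=True)).as_rotvec()
face=np.array([.5523,.1887])
G=face-(.016+.018)*u      # grip at bracket x=+12 -> back 16 ahead, gap 18
env.goto([*G,.19],rv)
s=env.get_state();print(s['time_s'],s['tool_pos'],s['width'],s['force'])
for n in("scene","top"):
    p,d=env.camera(n); cv2.imwrite(f"pics/{n}2.png",cv2.cvtColor(p,cv2.COLOR_RGB2BGR)); np.savez(f"/tmp/{n}2.npz",p=p,d=d)
    W=cloud(n,p,d).reshape(-1,3);rgb=p.reshape(-1,3).astype(int)
    q=W-[*s['tool_pos'][:2],0]; a=q[:,:2]@u; b=q[:,:2]@np.array([-u[1],u[0]])
    wh=(rgb.max(1)-rgb.min(1)<40)&(rgb.min(1)>70)&(abs(b)<.05)&(abs(a)<.08)&(W[:,2]>.1)&(W[:,2]<.25)
    print(n,wh.sum(),'z',W[wh,2].min(),W[wh,2].max(),'b',np.percentile(b[wh],[1,99]))
    for z0 in np.arange(.13,.25,.01):
        m=wh&(abs(W[:,2]-z0)<.005)
        if m.sum()>5:
            k=np.polyfit(b[m],a[m],1);print(round(z0,3),m.sum(),'a',np.percentile(a[m],[2,50,98]),np.degrees(np.arctan(-k[0])))
a=cv2.imread('pics/scene2.png')[120:260,300:500];b=cv2.imread('pics/top2.png')[120:260,130:330]
cv2.imwrite('pics/c2.png',np.hstack([cv2.resize(x,(400,280),interpolation=2) for x in(a,b)]))
E
```

```text
6.5417 0.511444047403046 [ 0.1287  0.1163 -3.4495]
8.2833 [0.5747 0.1623 0.1898] 0.5090236650452281 [ 0.8925 -0.7227 -2.7525]
scene 876 z 0.13952265303839964 0.2453367336743494 b [-0.0345  0.0262]
0.14 21 a [-0.04   -0.0383  0.0107] 29.666656672634925
0.15 75 a [-0.0408 -0.0377  0.0102] 31.389522349274
0.16 78 a [-0.0401 -0.0372  0.012 ] 37.194221830856485
0.17 89 a [-0.0406 -0.0364  0.0122] 34.21144853705127
0.18 110 a [-0.0395 -0.0277  0.0055] 19.99595189990172
0.19 59 a [-0.0284 -0.0262 -0.0071] 15.222239965908601
0.2 91 a [-0.0288 -0.0247  0.0005] 14.107492535329007
0.21 110 a [-0.0262 -0.015   0.005 ] 6.200516815799807
0.22 66 a [-0.0166 -0.0142 -0.0002] 4.00138475888748
0.23 79 a [-0.0166 -0.0134  0.0085] -6.556837564601763
0.24 97 a [-0.0161 -0.0032  0.0145] -12.715199811599193
top 140 z 0.14240775155535462 0.2119278152019232 b [-0.0217  0.0211]
0.17 7 a [-0.0379 -0.0304 -0.027 ] 6.625094412703105
0.18 71 a [-0.0383 -0.0329 -0.027 ] -0.9587388843256364
0.2 8 a [-0.0266 -0.0252  0.0106] -22.855616630069886
0.21 43 a [-0.0261 -0.0217 -0.0165] -6.455998640188743
```

View pics/c2.png

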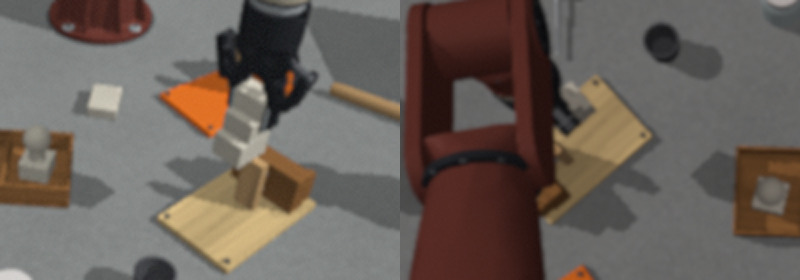

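The scene crop shows the bracket held over the open end, facing the plate. Now I'll measure its tilt and offset in the grip more cleanly, front risers only.

```bash
cat >> h.py <<'E'
def bracket_check(n,p,d,tp,th,zu):
    """fit risers (front) & sides; zu = nominal underside z. prints offset of risers vs tool, tilt, yaw"""
    u=np.array([np.cos(th),np.sin(th)]);t=np.array([-u[1],u[0]])
    W=cloud(n,p,d).reshape(-1,3);rgb=p.reshape(-1,3).astype(int)
    q=W[:,:2]-tp[:2];a=q@u;b=q@t;z=W[:,2]-zu
    wh=(rgb.max(1)-rgb.min(1)<45)&(rgb.min(1)>60)
    for x,lo,hi in((-.028,.004,.032),(-.016,.040,.062),(-.004,.070,.092)):
        m=wh&(abs(a-(x-.012))<.007)&(abs(b)<.019)&(z>lo)&(z<hi)
        if m.sum()<12: print(x,'few',m.sum());continue
        A=np.c_[b[m],z[m]-(lo+hi)/2,np.ones(m.sum())];y=a[m]
        for _ in range(4):
            k=np.linalg.lstsq(A,y,rcond=None)[0];r=y-A@k;g=abs(r)<max(2*r.std(),.001);A,y=A[g],y[g]
        print(n,'riser',x,len(y),'x_bracket(tool)=%.4f'%(k[2]-x),'yaw %.2f tilt %.2f deg'%(np.degrees(-k[0]),np.degrees(k[1])),'rms %.4f'%r.std())
    m=wh&(a>-.025)&(a<.01)&(abs(abs(b)-.022)<.006)&(z>.004)&(z<.035)
    for sg in(1,-1):
        mm=m&(b*sg>0)
        if mm.sum()>12:
            k=np.linalg.lstsq(np.c_[a[mm],z[mm]-.02,np.ones(mm.sum())],b[mm],rcond=None)[0];print(n,'side',sg,mm.sum(),'b=%.4f yaw %.2f roll %.2f'%(k[2],np.degrees(k[0]),np.degrees(k[1])))
E
python3 - <<'E'
from h import *
for n in('scene','top'):
    z=np.load(f'/tmp/{n}2.npz'); bracket_check(n,z['p'],z['d'],[.5747,.1623],np.radians(131),.005+.19-.0528)
E
```

```text
scene riser -0.028 97 x_bracket(tool)=-0.0106 yaw -0.07 tilt 0.72 deg rms 0.0010
scene riser -0.016 91 x_bracket(tool)=-0.0106 yaw -0.21 tilt -1.54 deg rms 0.0012
scene riser -0.004 94 x_bracket(tool)=-0.0107 yaw -1.60 tilt 1.16 deg rms 0.0010
scene side -1 69 b=-0.0212 yaw -1.08 roll 0.68
-0.028 few 0
-0.016 few 4
-0.004 few 0
```

The bracket is upright within about 1° and its origin is 10.6 mm behind the tool, so the back is 17.4 mm ahead. Next I'll lower it onto the bed and then push partway.

```bash
python3 - <<'E'
from h import *
np.set_printoptions(precision=4,suppress=True)
th=np.radians(131.0);u=np.array([np.cos(th),np.sin(th)]);t=np.array([-u[1],u[0]])
face=np.array([.5523,.1887])
s=env.get_state();p=s['tool_pos'];print('lat',(face-p[:2])@t,'along',(face-p[:2])@u-.0174)
G=face-.034*u
env.line_to([*G,.072],rate=.12)
print(env.line_to([*G,.056],rate=.02,stop_force=4))
s=env.get_state();print(s['time_s'],s['tool_pos'],s['force'])
z=s['tool_pos'][2]
# push: rest contact at tool 17.4 before face
for tr in(-.003,.004,.008):
    T=face+(tr-.0174)*u
    env.line_to([*T,z],rate=.03)
    env.dwell(.1)
    s=env.get_state();f=s['force'];p=s['tool_pos'];print(s['time_s'],tr,'act',(p[:2]-face)@u+.0174,(p[:2]-face)@t,p[2],'F along',f[:2]@u,'lat',f[:2]@t,'z',f[2])
for n in("scene","top"):
    p,d=env.camera(n); cv2.imwrite(f"pics/{n}3.png",cv2.cvtColor(p,cv2.COLOR_RGB2BGR)); np.savez(f"/tmp/{n}3.npz",p=p,d=d)
    bracket_check(n,p,d,s['tool_pos'],th,.012)
a=cv2.imread('pics/scene3.png')[170:260,370:490];b=cv2.imread('pics/top3.png')[130:250,150:310]
cv2.imwrite('pics/c3.png',np.hstack([cv2.resize(x,(400,300),interpolation=2) for x in(a,b)]))
E
```

```text
lat -0.0004573071822494258 along 0.01753988017795865
True
10.125 [0.5744 0.163  0.0598] [-0.3187 -1.0324  4.3757]
10.8 -0.003 act -0.002568459441122776 -0.00017556316257790963 0.05987954758989328 F along 0.13119162558853706 lat 0.2954256901527201 z 4.455371647440555
11.2833 0.004 act 0.003595778071580267 -0.00017796956937225306 0.059856267182456735 F along -4.1739947663069055 lat -0.3145594215507205 z 1.0558102456616694
11.6667 0.008 act 0.0071170264845352455 -0.00017660258720375227 0.05984521011028243 F along -5.960293067755495 lat -0.4484404682668003 z 0.11904975310878851
scene riser -0.028 76 x_bracket(tool)=-0.0110 yaw -0.75 tilt -0.84 deg rms 0.0010
scene riser -0.016 68 x_bracket(tool)=-0.0106 yaw 0.20 tilt 2.11 deg rms 0.0010
scene riser -0.004 66 x_bracket(tool)=-0.0107 yaw 2.49 tilt -0.86 deg rms 0.0009
scene side -1 48 b=-0.0210 yaw 0.53 roll -1.40
-0.028 few 7
-0.016 few 4
-0.004 few 2
top side 1 13 b=0.0241 yaw 10.97 roll -6.59
```

View pics/c3.png

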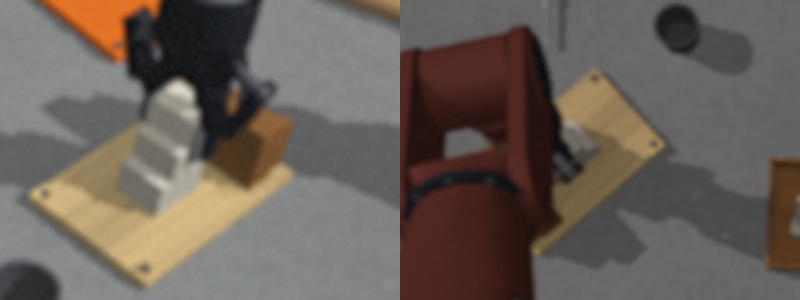

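Spring force (6.0 N → 6.6 mm) agrees with position (7.1 mm). The bracket is still upright on the bed, so I'll push to half travel.

```bash
python3 - <<'E'
from h import *
th=np.radians(131.0);u=np.array([np.cos(th),np.sin(th)]);t=np.array([-u[1],u[0]])
face=np.array([.5523,.1887]);z=.0594
def rep(tr):
    s=env.get_state();f=s['force'];p=s['tool_pos'];print(s['time_s'],tr,'act %.4f lat %.4f z %.4f'%((p[:2]-face)@u+.0174,(p[:2]-face)@t,p[2]),'F along %.2f lat %.2f z %.2f'%(f[:2]@u,f[:2]@t,f[2]),'M',np.round(s['moment'],2),s['width']);return s
for tr in(.011,.0132):
    env.line_to([*(face+(tr-.0174)*u),z],rate=.02);env.dwell(.3);s=rep(tr)
for n in("scene","top"):
    p,d=env.camera(n); cv2.imwrite(f"pics/{n}4.png",cv2.cvtColor(p,cv2.COLOR_RGB2BGR)); np.savez(f"/tmp/{n}4.npz",p=p,d=d)
    bracket_check(n,p,d,s['tool_pos'],th,.012)
    # plate/other wood points ahead of bracket
    W=cloud(n,p,d).reshape(-1,3);q=W[:,:2]-face;a=q@u;b=q@t;rgb=p.reshape(-1,3).astype(int)
    m=(rgb[:,0]>rgb[:,2]*1.2)&(abs(b)<.06)&(a>-.01)&(a<.06)&(W[:,2]>.02)
    bl=m&(a>.03)&(abs(W[:,2]-.05)<.02);pl=m&(a<.034)&(abs(b)<.02)
    print(n,'block front a',np.median(a[bl]) if bl.any() else None,'plate pts',pl.sum(),np.round(np.percentile(a[pl],[5,50,95]),4) if pl.any() else'')
a=cv2.imread('pics/scene4.png')[170:260,370:490];b=cv2.imread('pics/top4.png')[130:250,150:310]
cv2.imwrite('pics/c4.png',np.hstack([cv2.resize(x,(400,300),interpolation=2) for x in(a,b)]))
rep(0)
E
```

```text
12.3667 0.011 act 0.0091 lat -0.0002 z 0.0599 F along -8.12 lat -0.39 z 1.97 M [-0.95 -0.81  0.13] 0.5053449773051597
12.925 0.0132 act 0.0108 lat -0.0002 z 0.0599 F along -9.55 lat -0.30 z 2.08 M [-1.05 -0.97  0.12] 0.5078766785002012
scene riser -0.028 78 x_bracket(tool)=-0.0107 yaw 0.46 tilt 1.06 deg rms 0.0010
scene riser -0.016 55 x_bracket(tool)=-0.0106 yaw -0.31 tilt 1.03 deg rms 0.0009
scene riser -0.004 64 x_bracket(tool)=-0.0107 yaw -0.51 tilt 0.88 deg rms 0.0009
scene side -1 45 b=-0.0209 yaw 0.84 roll -0.42
scene block front a 0.03815804563468219 plate pts 112 [-0.0079  0.0053  0.0329]
-0.028 few 8
-0.016 few 8
-0.004 few 4
top block front a 0.043482559498062255 plate pts 480 [-0.0072  0.0155  0.0317]
13.025 0 act 0.0108 lat -0.0002 z 0.0599 F along -10.17 lat -0.25 z 1.62 M [-1.03 -0.95  0.09] 0.5039857815576332
```

View pics/c4.png

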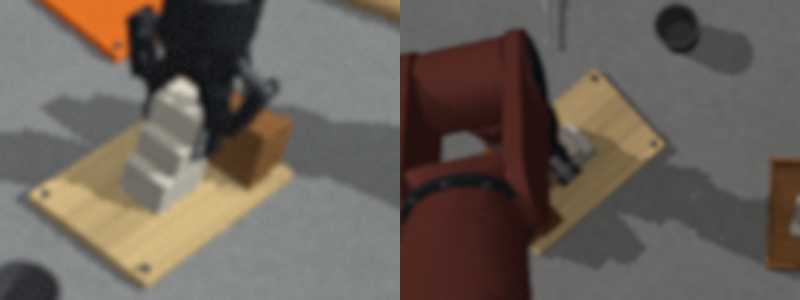

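View pics/scene4.png

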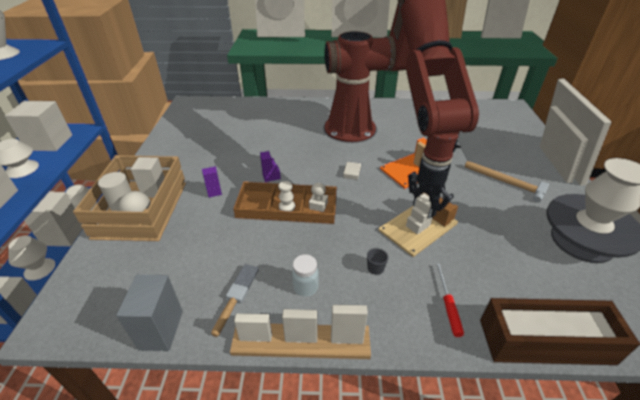

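The bracket is upright at the plate and the baluster, finial and cup are unmoved (scene (286,197), (318,197), (377,262)). Travel is about 10.8 mm by both position and force (9.6–10.2 N), so I'll nudge it to 12 mm.

```bash
python3 - <<'E'
from h import *
th=np.radians(131.0);u=np.array([np.cos(th),np.sin(th)]);t=np.array([-u[1],u[0]])
face=np.array([.5523,.1887]);z=.0594
def rep():
    s=env.get_state();f=s['force'];p=s['tool_pos'];print(s['time_s'],'act %.4f lat %.4f z %.4f'%((p[:2]-face)@u+.0174,(p[:2]-face)@t,p[2]),'F along %.2f lat %.2f z %.2f'%(f[:2]@u,f[:2]@t,f[2]));return s
env.line_to([*(face+(.0147-.0174)*u),z],rate=.02)
for _ in range(3): env.dwell(.4);s=rep()
p,d=env.camera('scene');bracket_check('scene',p,d,s['tool_pos'],th,.012)
env.finish_job();rep()
E
```

```text
13.675 act 0.0119 lat -0.0002 z 0.0599 F along -10.06 lat -0.34 z 0.70
14.075 act 0.0119 lat -0.0002 z 0.0599 F along -11.30 lat -0.02 z 1.10
14.475 act 0.0119 lat -0.0002 z 0.0599 F along -10.95 lat 0.81 z 1.44
scene riser -0.028 76 x_bracket(tool)=-0.0105 yaw -1.49 tilt 1.37 deg rms 0.0008
scene riser -0.016 57 x_bracket(tool)=-0.0105 yaw -0.26 tilt 0.68 deg rms 0.0009
scene riser -0.004 60 x_bracket(tool)=-0.0103 yaw -0.54 tilt -4.13 deg rms 0.0008
scene side -1 50 b=-0.0212 yaw -0.32 roll -1.02
the job is handed in; nothing more can be done
the job is handed in; nothing more can be done
```

The bracket is standing on the jig bed with its back held against the middle of the sprung plate. I handed the job in at about 14.5 s with the arm still gripping and pushing. I lifted it from the tray with a 70 N grip, set it down until it touched the bed, and pushed it along the jig's +x.

- **Plate travel:** the tool position puts the plate 11.9 mm back. The push read 10–11 N, which agrees with the springs at that travel. The gripper hid the gap between plate and block, so I did not see it directly.
- **Centring and squareness:** the bracket is about 0.2 mm off the plate's centre line. All three front steps sit within 0.2 mm of each other relative to the tool, so it is upright and not turning in the grip. One single-step tilt fit read −4.1°. I put that down to depth noise, because it disagrees with the other fits and with those step positions.
- **Seating on the bed:** the vertical force was still about 4 N above the reading when it hung free, so it was still resting on the bed.
- **Other objects:** the baluster, finial and steel cup looked unmoved in the last picture I viewed, taken just before the final 1 mm of push. I did not measure them again.

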